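Set the vial roller to its middle forward speed and start it

TASK

Set the vial roller to its middle forward speed and start it: push the gear lever along its gate out of the right-hand column and fully home into the far slot of the middle column (the one away from you, marked with two dots), and only then press the small start button fully down and let it come up again. Just push with the fingertips, without gripping or forcing the lever; pick nothing up, leave the mushroom stop button alone, and leave the vials lying on the rollers and the things round the machine where they are.

Things in the scene. Friction and masses are not known exactly. Their poses are not given: they have to be found in the camera images.
- vial_roller: Low white bench machine, 200 mm deep, 364 wide, fixed. Origin on the worktop (z=0) under the middle of its gear gate; x points away from the operator, y to the left, z up; yaw within 0.28 rad. Right: gearbox case (x -115 to 85, y -68 to 68, top 84 mm high). Left, y 68 to 296: bed with four rollers, tops 64 mm high, three vials lying on them, tops 83. Gauze and calculator lie before it, stamp and bottle stand behind.
- gate_mid (a point): Middle of the gear gate's top face, 96 mm high: a steel plate 80 x 100 mm with three columns at y = +26, 0, -26 mm (marked with one, two, three dots), each with a far (+x) and a near (-x) slot, all joined by one cross channel at x = 0. Channel and slots are 13 mm wide, the 13 mm teeth between slots have round ends; the lever's 8 mm stem has 2.5 mm play each way (5 mm at the knob).
- slot_mid_far (a point): Where the lever's stem stands in the gate when fully home in the far slot of the middle column: on the plate's top face, 19 mm from the gate's middle along the machine's +x.
- lever_knob (a point): Centre of the lever's black pear-shaped knob, 33 mm across, from 20 mm below to 16 mm above this point, on an 8 mm stem; 140 mm from the lever's pivot, which is at x 0, y 0, z 23.5 mm in the machine's frame. With fore angle a and side angle b the knob is there at x = 140 sin(a), y = 140 sin(b) cos(a), z = 23.5 + 140 cos(a) cos(b) mm.
- lever_fore (a joint): Fore-and-aft angle of the gear lever, rad: 0 in the cross channel (within about 0.04 it passes sideways), positive leaning away from the operator; about +0.265 fully home in a far slot, -0.265 in a near slot. Starts anywhere from -0.23 to 0.23. Stays where it is left; about 2 N at the knob moves it, sideways too.
- lever_side (a joint): Sideways angle of the gear lever, rad: 0 in the middle column, +0.355 in the left column, -0.355 in the right column, where it starts. Positive leans to the operator's left (+y).
- start_button_top (a point): Middle of the top of the start button: a small round black button, 24 mm across, in a 40 mm round steel collar, at x = -85, y = +32 mm in the machine's frame (front left of the case), top 107.5 mm high. Pressed straight down.
- start_button (a joint): Travel of the start button, m: 0 up, 0.006 fully down (about 5 N); springs back when let go.
- stop_top (a point): Middle of the top of the stop button: a wider black mushroom button, 36 mm across, at x = -85, y = -32 mm in the machine's frame (front right of the case), top 117.5 mm high. Not to be pressed.
- stop_button (a joint): Travel of the stop button, m: 0 up, 0.005 down.
- vial_0: A powder vial, 26 mm across and 54 mm long, lying on the rollers, cap to the left; origin at the middle of its foot. To be left alone.
- vial_1: A powder vial, 26 mm across and 54 mm long, lying on the rollers, cap to the left; origin at the middle of its foot. To be left alone.
- vial_2: A powder vial, 26 mm across and 54 mm long, lying on the rollers, cap to the left; origin at the middle of its foot. To be left alone.
- gauze_pack_0: A flat gauze pack, 52 x 75 x 9 mm, on the worktop before the machine; origin at the middle of its underside. To be left alone.
- calculator: A pocket calculator, 118 x 68 x 14 mm, on the worktop before the machine; origin at the middle of its underside. To be left alone.
- name_stamp: A rubber stamp, 62 mm high, standing behind the machine; origin at the middle of its underside. To be left alone.
- tonic_bottle: A green bottle, 54 mm across, 111 mm high, behind the machine; origin at the middle of its underside. To be left alone.
- steel_cup: A small steel cup, 56 mm across, 64 mm high, left of the machine; origin at the middle of its underside. To be left alone.
- ampoule_1: A small plastic ampoule, 66 mm long, lying at the left; origin at the middle of its underside. To be left alone.

How it is judged:
By the outcome, as a careful person would: the job done as asked, in the order asked, and still so for the second after the job is handed in, with the robot touching nothing.
It also fails if it takes over 61 s, if anything falls off the work surface, if the arm or the gripper's body presses on something with over 40 N, if the wrist force passes 120 N, or if a joint passes its speed limit or range.

ROBOT

A 7-joint arm with a two-finger parallel gripper is mounted at the origin on a cart in front of the work surface, level with it; the furniture and walls round the work are solid. World frame = base frame: x ahead of the robot, y to its left, z up, the work surface at z = 0. Lengths are in m, angles in rad, forces in N, time in s.
With the tool pointing down it reaches from about 0.425 to 1.025 m from the base axis. Payload 9.4 kg.
Tool frame: the origin (TCP) lies midway between the tips of the shut fingers; the grasp point (between the pads) lies 19 mm behind it; x points along the fingers, z is the direction in which the jaws open and shut, and the axes are right-handed (so a half turn about x gives the same grasp; the last joint's range is limited). The gripper opens to 93 mm and grips with 3 to 60 N. Pads are 15 mm wide; open, the fingers measure 128 mm over their backs; the gripper's body (75 mm by 188 mm) begins 65 mm behind the grasp point.
Start: joints at [1.077, 0.599, -0.003, 1.599, 0.002, 0.943, -0.08], TCP at [0.293, -0.663, 0.219] pointing down, gripper open.
Joint ranges: [-2.57, 2.57], [-0.35, 1.97], [-1.29, 1.29], [0.11, 2.56], [-1.05, 4.19], [0.11, 1.86], [-2.63, 2.63]. Speed limits (rad/s): [2.22, 2.22, 3.01, 3.01, 3.14, 3.14, 3.14].

INTERFACE

Orientations are given as a rotation vector (axis times angle).
In Python, from cell import robot gives the robot as it stands.
- The arm moves only by the tool move_arm, never from a script. Its argument "targets" is a list of rows, each a list of 5 numbers: the opening in per cent of the stroke, from 0 (shut) to 100 (fully open), then the shift along the world's x, y, z in mm, then the turn about the world's z in rad. A call has 1 to 5 rows; each row is the pose to reach, as a shift and turn from the pose commanded when the call began; what a row does not reach only later rows make up. A row lasts 1/12 s, in which the tool goes at most 41.7 mm and 7.16 degrees, less where a joint would pass 70% of its speed; a pose out of reach is approached as far as the arm can. A call with a gripper value outside its range is refused whole. The fingers move at their own pace and stop on an object; "grip_force" is the grip in N (left out, the last holds). Time passes only in rows, so rows that repeat a pose let the fingers close. It gives the time, the measured TCP pose, the force and the opening at its end, in the units of the state.
- robot.get_obs(): the state, without advancing time (a new reading comes with each control period).
- robot.get_image(name): name is "scene" or "top"; returns a dict with "pixels" (420x560x3 uint8, red, green, blue), "fov_y" (degrees; the focal length in pixels is half the picture's height over the tangent of half this angle, whatever the lens; pixels are square), "cx", "cy" (the principal point, pixels), "rvec" (rotation vector, rad) and "tvec" (3), from world to camera coordinates, as OpenCV has them. Camera axes: x right, y down, z forward; pixel columns grow to the right and rows downward; lengths in m; the calibration is good to about 2 mm. A picture is of the moment at which its call begins. There is no depth.
- robot.finish_job(): hands the job in, once; it reports no verdict.
The state is a dict: "time": time; "q": joint angles; "qvel": joint speeds; "effort": joint torques, N m; "eef_pos": TCP position; "ee_rot": TCP orientation; "contact_force": force on the tool from outside, world axes, zero at the start; "torque": the same for the moment, N m; "finger_gap": opening from 0.0 (shut) to 1.0 (fully open).
Only numpy, scipy, OpenCV 4.12 (cv2) and the standard library are available. Lean on these libraries where they do the work, as an engineer would, in place of code of your own. Each camera call takes 0.05 s, during which the arm holds its last target.

## Working session

There is one attempt and no reset: what is moved stays moved. The work goes in short steps, Python scripts to look and compute and a tool call to move; the robot and the scene stay as the last step left them, time stands still between calls to the robot, and variables do not carry over. Pictures are saved under pics/ and viewed, and the job is handed in when it is done.

Besides the shell and the picture viewer there is one more tool, called by a JSON object that holds its "method" and its "body". move_arm: Moves the arm, as the interface text tells. Its arguments: {"type":"object","properties":{"targets":{"type":"array"},"grip_force":{"type":"number"}},"required":["targets"]}

```bash
ls; mkdir -p pics; python3 - <<'E'
from cell import robot
import cv2,pickle
print(robot.get_obs())
for n in("scene","top"):
    d=robot.get_image(n); pickle.dump(d,open(f"{n}0.pkl","wb"))
    print(n,{k:v for k,v in d.items() if k!="pixels"})
    cv2.imwrite(f"pics/{n}0.png",d["pixels"][:,:,::-1])
E
```

```text
pics
{'time': 0.0, 'q': array([ 1.0772731 ,  0.60010777, -0.00249843,  1.60009115,  0.00178873,
        0.94288136, -0.07978804]), 'qvel': array([ 3.58831546e-04,  1.81877799e-03, -1.26308167e-03,  1.90351123e-03,
        1.19015597e-03,  3.83330611e-05,  1.42000646e-03]), 'effort': array([ 2.05139590e-04, -7.65071797e+01,  1.49773736e+00, -2.52345175e+01,
       -5.23603417e-02,  1.70614984e-02,  1.94689019e-04]), 'eef_pos': array([ 0.29329767, -0.66252124,  0.21778697]), 'ee_rot': array([ 0.8976314 ,  1.37939706, -0.8965169 ]), 'contact_force': array([ 0.37068787, -0.20780167, -0.32002336]), 'torque': array([ 0.00235774, -0.04200921, -0.02663366]), 'finger_gap': 0.999656954637956}
scene {'fov_y': 44.01934005337424, 'cx': 277.13005738454376, 'cy': 206.26827638345836, 'rvec': array([ 0.72574901, -2.50033302,  1.26928343]), 'tvec': array([0.57798463, 0.19408813, 1.15776897])}
top {'fov_y': 51.62458459795356, 'cx': 276.76617640613574, 'cy': 214.47015225915757, 'rvec': array([ 2.20976979, -2.16188674,  0.06107322]), 'tvec': array([0.14389438, 0.59660047, 1.24761192])}
```

View pics/scene0.png

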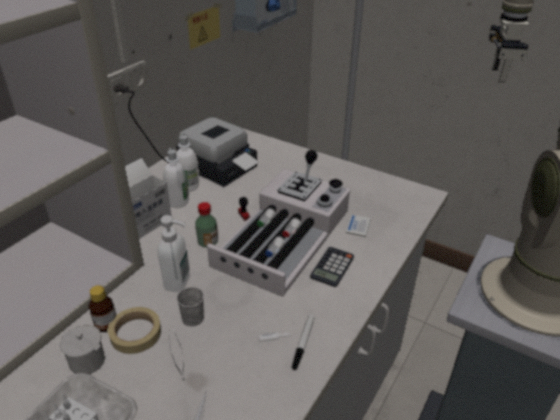

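View pics/top0.png

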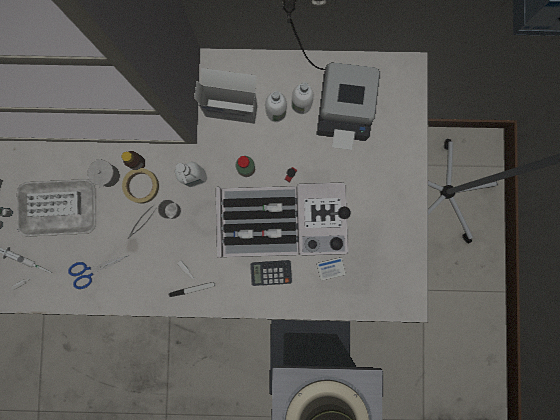

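The scene view shows the machine with the lever at about (310,157). In the top view the gate is at about (323,213), the lever knob at (344,212), and the start and stop buttons at (312,244) and (336,243). I'll zoom in next.

```bash
cat > h.py <<'E'
import numpy as np,cv2,pickle
from scipy.spatial.transform import Rotation as Ro
def cam(d):
    f=d["pixels"].shape[0]/2/np.tan(np.radians(d["fov_y"]/2))
    R=Ro.from_rotvec(d["rvec"]).as_matrix();return f,R,np.array(d["tvec"])
def ray(d,u,v,z):
    f,R,t=cam(d);c=-R.T@t;w=R.T@np.array([(u-d["cx"])/f,(v-d["cy"])/f,1]);return c+w*(z-c[2])/w[2]
def proj(d,P):
    f,R,t=cam(d);p=R@np.array(P)+t;return np.array([d["cx"]+f*p[0]/p[2],d["cy"]+f*p[1]/p[2]])
E
python3 - <<'E'
from h import *
for n,(x0,y0,x1,y1),s in(("top",(210,175,360,290),5),("scene",(200,140,370,290),4)):
    d=pickle.load(open(n+"0.pkl","rb"));c=d["pixels"][y0:y1,x0:x1,::-1]
    cv2.imwrite(f"pics/{n}0z.png",cv2.resize(c,None,fx=s,fy=s,interpolation=cv2.INTER_CUBIC))
d=pickle.load(open("top0.pkl","rb"));print(cam(d),-cam(d)[1].T@cam(d)[2])
E
```

```text
(np.float64(434.1681272766226), array([[ 0.02210593, -0.99973493, -0.00643373],
       [-0.99777729, -0.02165709, -0.06301941],
       [ 0.06286337,  0.00781253, -0.99799156]]), array([0.14389438, 0.59660047, 1.24761192])) [0.51366439 0.14702986 1.28362936]
```

View pics/top0z.png

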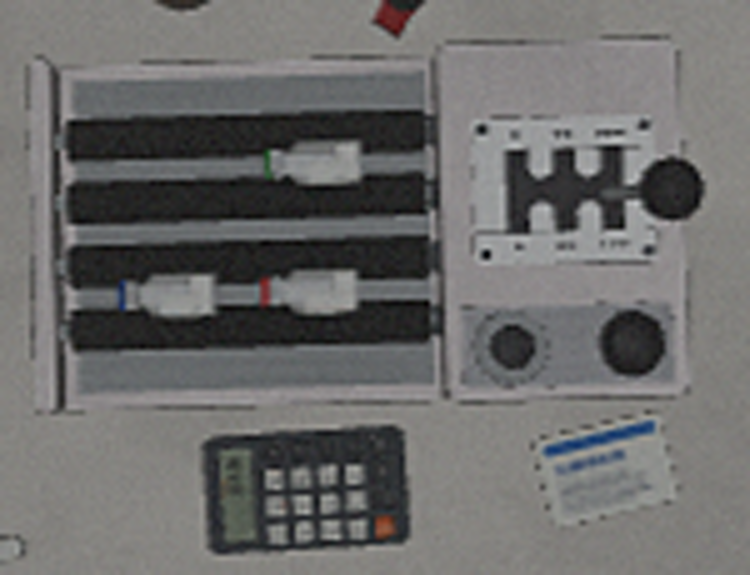

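View pics/scene0z.png

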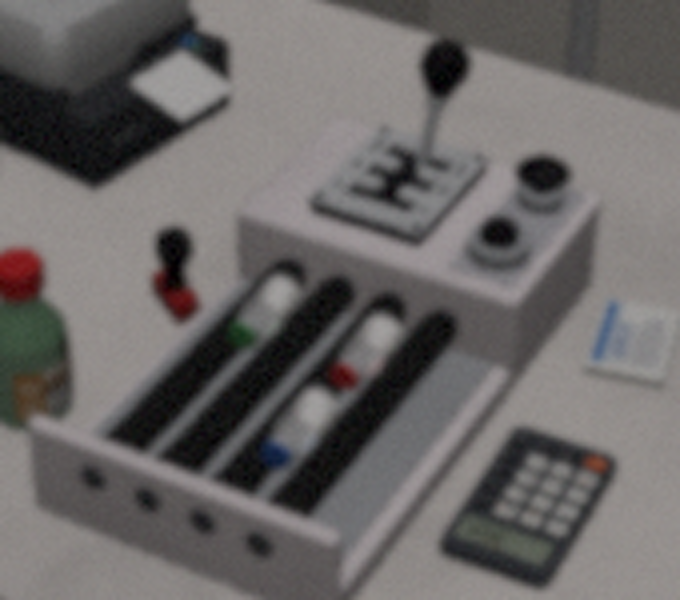

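The zoomed top view shows the plate screws at (482,129), (644,126), (650,250) and (486,255). The knob is at (671,188), the start button at (513,347) and the stop at (633,343).

```bash
python3 - <<'E'
from h import *
d=pickle.load(open("top0.pkl","rb"));s=pickle.load(open("scene0.pkl","rb"))
x0,y0=300,190
g=cv2.cvtColor(d["pixels"],cv2.COLOR_RGB2GRAY)[175:290,210:360]
G=cv2.resize(g,None,fx=5,fy=5,interpolation=cv2.INTER_CUBIC);G=cv2.GaussianBlur(G,(0,0),2)
n,l,st,ce=cv2.connectedComponentsWithStats((G<75).astype(np.uint8))
px=lambda z:(210+(z[0]+.5)/5-.5,175+(z[1]+.5)/5-.5)
for i in range(1,n):
    if st[i,0]>440 and st[i,4]>60 and st[i,4]<9000: print(st[i],ce[i].round(1))
sc=[(482,129),(644,126),(650,250),(486,255)]
P=np.array([ray(d,*px(c),.096) for c in sc]);print(P.round(4),P.mean(0))
e=(P[0]+P[3]-P[1]-P[2]);print("yaw",np.arctan2(-e[0],e[1]))
e=(P[0]+P[1]-P[2]-P[3]);print("yaw",np.arctan2(e[1],e[0]))
a=ray(d,*px((513,347)),.1075);b=ray(d,*px((633,343)),.1175);print("start",a,"stop",b)
e=a-b;print("yaw",np.arctan2(-e[0],e[1]))
E
```

```text
[ 600  310   66   66 3412] [632.1 343. ]
[ 489  325   47   45 1598] [512.6 346.7]
[547 424 104  30 636] [599.3 438.6]
[[ 0.6289  0.0769  0.096 ]
 [ 0.6325 -0.0119  0.096 ]
 [ 0.5645 -0.0161  0.096 ]
 [ 0.5598  0.0735  0.096 ]] [0.59639902 0.03062984 0.096     ]
yaw 0.04625556871164539
yaw 0.05533205201387651
start [0.50991588 0.05877118 0.1075    ] stop [ 0.51350673 -0.00465999  0.1175    ]
yaw 0.05654986555100492
```

```bash
cat >> h.py <<'E'
G0=np.array([.5963,.0310]);YAW=.054
def m2w(x,y,z):
    c,s=np.cos(YAW),np.sin(YAW);return np.array([G0[0]+(c*x-s*y)/1e3,G0[1]+(s*x+c*y)/1e3,z/1e3])
def knob(a,b,r=140): return m2w(r*np.sin(a),r*np.sin(b)*np.cos(a),23.5+r*np.cos(a)*np.cos(b))
def fit(pt,d,ps=None,s=None):
    from scipy.optimize import least_squares
    def f(q):
        e=proj(d,knob(*q))-pt
        return e if ps is None else np.r_[e,proj(s,knob(*q))-ps]
    return least_squares(f,[0,-.1])
E
python3 - <<'E'
from h import *
d=pickle.load(open("top0.pkl","rb"));s=pickle.load(open("scene0.pkl","rb"))
pt=np.array((210+671.5/5-.5,175+188.5/5-.5)); ps=np.array((200+444.5/4-.5,140+68/4-.5))
for r in(fit(pt,d),fit(pt,d,ps,s)):
    print(r.x,r.fun.round(2));k=knob(*r.x);print(k, knob(0,r.x[1]),knob(0,0),knob(.265,0))
print(proj(s,m2w(0,0,96)))
E
```

```text
[-0.03191732 -0.36059795] [ 0. -0.]
[ 0.59450362 -0.01854074  0.15442932] [ 0.59896613 -0.01832473  0.15449604] [0.5963 0.031  0.1635] [0.63291385 0.03297907 0.15861295]
[-0.03535946 -0.35803356] [-0.12  0.19  0.04 -0.75]
[ 0.59400425 -0.01822564  0.15454032] [ 0.59894799 -0.01798913  0.15462228] [0.5963 0.031  0.1635] [0.63291385 0.03297907 0.15861295]
[299.49561752 183.46426528]
```

```bash
python3 - <<'E'
from h import *
from cell import robot
o=robot.get_obs();print(Ro.from_rotvec(o["ee_rot"]).as_matrix().round(3))
E
```

```text
[[-0.001  0.914  0.405]
 [ 0.001  0.405 -0.914]
 [-1.    -0.    -0.001]]
```

{"method": "move_arm", "body": {"targets": [[0,0,0,30,0],[0,5,40,40,-0.1],[0,15,80,40,-0.2],[0,25,120,40,-0.3],[0,40,160,40,-0.365]]}}

```text
time: 0.52
eef_pos: [0.3321, -0.5022, 0.2585]
ee_rot: [1.176, 1.231, -1.176]
contact_force: [0.3, -0.4, 0.2]
finger_gap: 0.686
```

{"method": "move_arm", "body": {"targets": [[0,18,36,0,0],[0,36,72,0,0],[0,54,108,0,0],[0,72,144,0,0],[0,90,180,0,0]]}}

```text
time: 0.93
eef_pos: [0.4234, -0.322, 0.2585]
ee_rot: [1.171, 1.234, -1.171]
contact_force: [0.7, -1.3, 0.2]
finger_gap: 0.333
```

{"method": "move_arm", "body": {"targets": [[0,18,36,0,0],[0,36,72,0,0],[0,54,108,0,0],[0,72,144,0,0],[0,90,180,0,0]]}}

```text
time: 1.35
eef_pos: [0.5135, -0.142, 0.2586]
ee_rot: [1.171, 1.233, -1.171]
contact_force: [0.5, -1.2, 0.8]
finger_gap: 0.013
```

{"method": "move_arm", "body": {"targets": [[0,12,35,0,0],[0,24,70,0,0],[0,36,100,0,0],[0,46,122,0,0],[0,46,122,0,0]]}}

```text
time: 1.77
eef_pos: [0.5608, -0.0159, 0.2583]
ee_rot: [1.168, 1.238, -1.164]
contact_force: [0.7, 0.3, -0.1]
finger_gap: 0.003
```

{"method": "move_arm", "body": {"targets": [[0,0,0,-40,0],[0,0,0,-80,0],[0,0,0,-115,0],[0,0,0,-115,0],[0,0,0,-115,0]]}}

```text
time: 2.18
eef_pos: [0.5579, -0.0224, 0.1426]
ee_rot: [1.169, 1.236, -1.174]
contact_force: [1.5, -0.4, 1.0]
finger_gap: 0.005
```

```bash
cat > look.py <<'E'
from h import *
from cell import robot
import sys
t=sys.argv[1]
o=robot.get_obs();print(o["time"],o["eef_pos"].round(4),o["contact_force"].round(1),Ro.from_rotvec(o["ee_rot"]).as_matrix()[:,2].round(3))
x=[]
for n,(a,b,c,e),s in(("top",(290,170,360,270),6),("scene",(260,120,370,220),6)):
    d=robot.get_image(n);pickle.dump(d,open(n+t+".pkl","wb"))
    z=cv2.resize(d["pixels"][b:e,a:c,::-1],None,fx=s,fy=s,interpolation=cv2.INTER_CUBIC);x.append(z[:600])
im=np.hstack(x);sc=800/im.shape[1] if im.shape[1]>800 else 1
cv2.imwrite(f"pics/l{t}.png",cv2.resize(im,None,fx=sc,fy=sc));print(im.shape,sc)
E
python3 look.py 1
```

```text
2.1833 [ 0.5579 -0.0224  0.1426] [ 1.5 -0.4  1. ] [ 0.051 -0.999  0.   ]
(600, 1080, 3) 0.7407407407407407
```

View pics/l1.png

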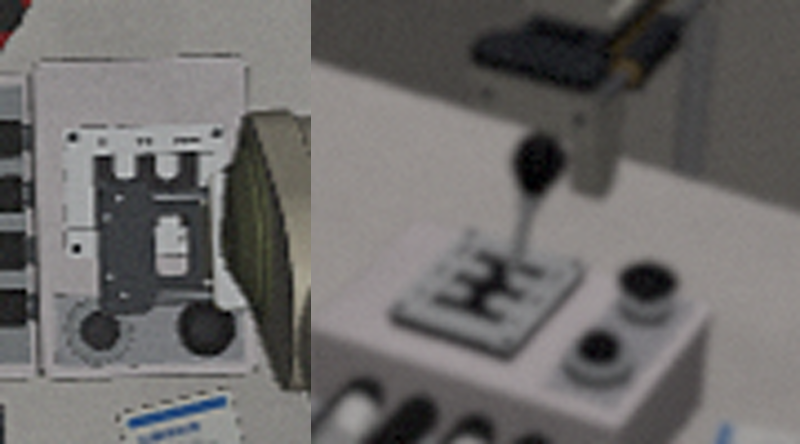

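The finger hangs on the near side of the knob, at about (595,150) in the right panel, with the knob at (540,165). I'll push forward gently.

{"method": "move_arm", "body": {"targets": [[0,5,2,0,0],[0,10,2,0,0],[0,12,2,0,0],[0,14,2,0,0],[0,14,2,0,0]]}}

```text
time: 2.7
eef_pos: [0.5736, -0.0199, 0.1442]
ee_rot: [1.171, 1.233, -1.17]
contact_force: [-1.6, 0.7, 1.2]
finger_gap: 0.006
```

```bash
python3 look.py 2
```

```text
2.7 [ 0.5736 -0.0199  0.1442] [-1.6  0.7  1.2] [ 0.052 -0.999  0.   ]
(600, 1080, 3) 0.7407407407407407
```

View pics/l2.png

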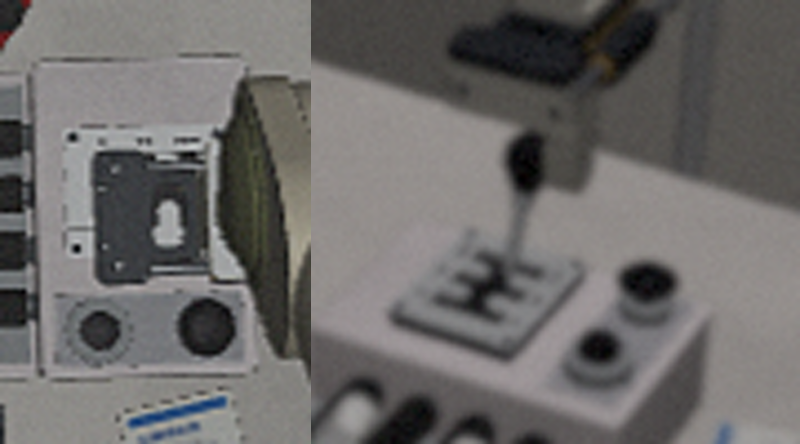

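```bash
python3 - <<'E'
from h import *
s=pickle.load(open("scene2.pkl","rb"))
for t in "12":
    g=cv2.cvtColor(pickle.load(open(f"scene{t}.pkl","rb"))["pixels"],cv2.COLOR_RGB2GRAY)[120:220,260:370]
    G=cv2.GaussianBlur(cv2.resize(g,None,fx=6,fy=6,interpolation=cv2.INTER_CUBIC),(0,0),3)
    for r in(200,215,230):
        row=G[r,220:380]; print(t,r,220+np.argmax(row<70))
for a in(-.035,-.01,0,.02):
    print(a,(proj(s,knob(a,-.358))[0]-260)*6)
E
```

```text
1 200 280
1 215 274
1 230 275
2 200 267
2 215 264
2 230 267
-0.035 303.89350992291577
-0.01 296.5746113723354
0 293.63918972611134
0.02 287.7566677823452
```

{"method": "move_arm", "body": {"targets": [[0,-14,0,0,0],[0,-14,-20,0,0],[0,-14,-48,0,0],[0,10,-50,0,0],[0,27,-50,0,0]]}}

```text
time: 3.22
eef_pos: [0.6011, -0.0725, 0.144]
ee_rot: [1.173, 1.23, -1.173]
contact_force: [0.6, 1.2, 0.8]
finger_gap: 0.006
```

{"method": "move_arm", "body": {"targets": [[0,0,0,0,0],[0,0,0,0,0],[0,0,6,0,0],[0,0,10,0,0],[0,0,10,0,0]]}}

```text
time: 3.63
eef_pos: [0.5995, -0.0582, 0.1436]
ee_rot: [1.17, 1.235, -1.17]
contact_force: [0.6, 0.9, 0.1]
finger_gap: 0.001
```

```bash
python3 look.py 3
```

```text
3.6333 [ 0.5995 -0.0582  0.1436] [0.6 0.9 0.1] [ 0.054 -0.999 -0.001]
(600, 1080, 3) 0.7407407407407407
```

View pics/l3.png

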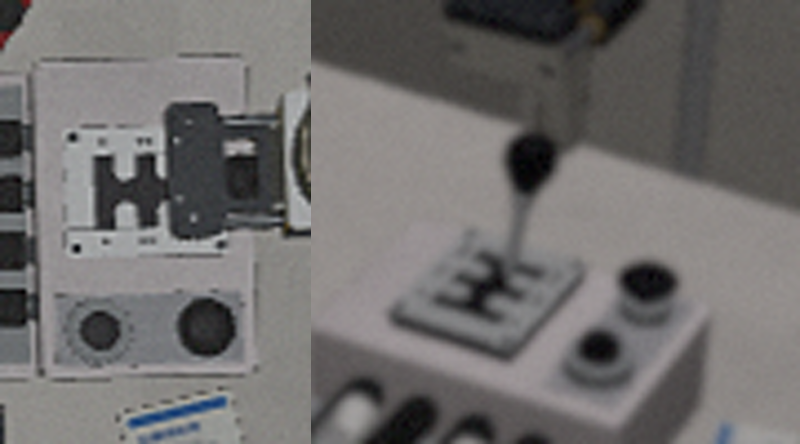

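```bash
cat >> h.py <<'E'
def kfit(s,x,y):  # coordinates in the look picture (right panel)
    k=800/1080*6; return fit(np.array((260+(x-311)/k,120+y/k)),s).x.round(3)
E
python3 -c "
from h import *
s=pickle.load(open('scene3.pkl','rb'));print(kfit(s,539,165),kfit(s,531,162))"
```

```text
[-0.081 -0.286] [-0.043 -0.288]
```

{"method": "move_arm", "body": {"targets": [[0,0,6,0,0],[0,-1,16,0,0],[0,-1,26,0,0],[0,-2,36,0,0],[0,-2,36,0,0]]}}

```text
time: 4.15
eef_pos: [0.5981, -0.0206, 0.1437]
ee_rot: [1.17, 1.236, -1.168]
contact_force: [0.8, 0.5, 0.8]
finger_gap: 0.007
```

```bash
python3 look.py 4
```

```text
4.15 [ 0.5981 -0.0206  0.1437] [0.8 0.5 0.8] [ 0.055 -0.998 -0.001]
(600, 1080, 3) 0.7407407407407407
```

View pics/l4.png

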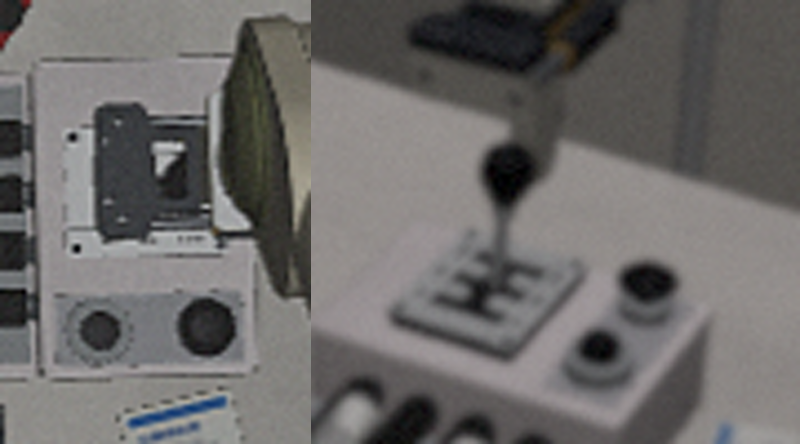

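```bash
python3 -c "
from h import *
s=pickle.load(open('scene4.pkl','rb'));print(kfit(s,531,162),kfit(s,506,172))
k=800/1080*6
for b in(-.358,-.2,-.15,-.1,-.05,0,.05):print(b,(311+(proj(s,knob(0,b))[0]-260)*k, (proj(s,knob(0,b))[1]-120)*k))"
```

```text
[-0.043 -0.288] [-0.016 -0.108]
-0.358 (np.float64(528.5105109082306), np.float64(156.54587272863813))
-0.2 (np.float64(512.4561430066215), np.float64(163.91334232012974))
-0.15 (np.float64(507.0989667617516), np.float64(167.4972925461724))
-0.1 (np.float64(501.63192739261365), np.float64(171.68077850196735))
-0.05 (np.float64(496.0696031442701), np.float64(176.45909556790383))
0 (np.float64(490.4272460512376), np.float64(181.82537074104062))
0.05 (np.float64(484.7207370740622), np.float64(187.77050745098185))
```

{"method": "move_arm", "body": {"targets": [[0,0,5,0,0],[0,-1,10,0,0],[0,-1,14,0,0],[0,-1,17,0,0],[0,-1,17,0,0]]}}

```text
time: 4.67
eef_pos: [0.5971, -0.0061, 0.1436]
ee_rot: [1.171, 1.234, -1.17]
contact_force: [0.0, -1.4, 1.4]
finger_gap: 0.009
```

```bash
python3 look.py 5
```

```text
4.6667 [ 0.5971 -0.0061  0.1436] [ 0.  -1.4  1.4] [ 0.052 -0.999 -0.   ]
(600, 1080, 3) 0.7407407407407407
```

View pics/l5.png

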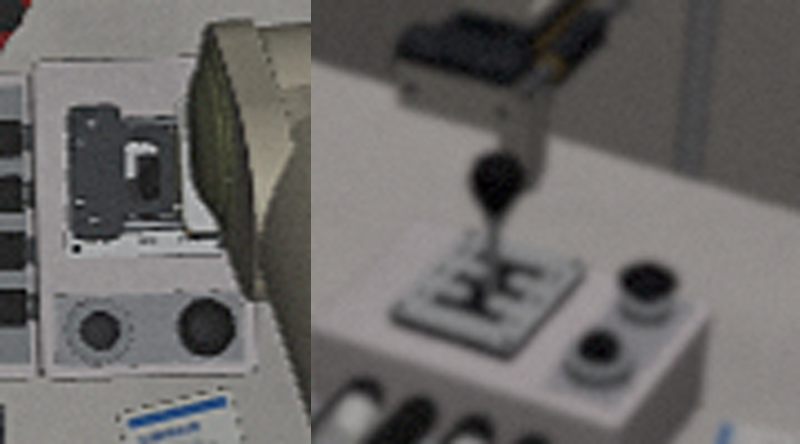

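{"method": "move_arm", "body": {"targets": [[0,0,2,0,0],[0,0,4,0,0],[0,0,4,0,0]]}}

```text
time: 5.02
eef_pos: [0.5971, -0.0027, 0.1436]
ee_rot: [1.171, 1.234, -1.171]
contact_force: [0.4, -2.4, 2.2]
finger_gap: 0.006
```

```bash
python3 look.py 6
```

```text
5.0167 [ 0.5971 -0.0027  0.1436] [ 0.4 -2.4  2.2] [ 0.052 -0.999 -0.   ]
(600, 1080, 3) 0.7407407407407407
```

View pics/l6.png

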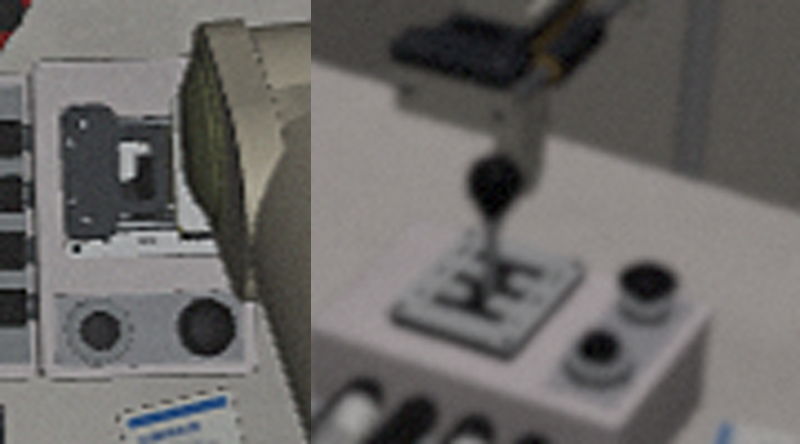

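{"method": "move_arm", "body": {"targets": [[0,0,-20,0,0],[0,-35,-40,0,0],[0,-40,-60,0,0],[0,-40,-90,0,0],[0,-40,-90,0,0]]}}

```text
time: 5.53
eef_pos: [0.5562, -0.0985, 0.1437]
ee_rot: [1.173, 1.229, -1.177]
contact_force: [0.9, -1.3, -0.3]
finger_gap: 0.008
```

```bash
python3 look.py 7
```

```text
5.5333 [ 0.5562 -0.0985  0.1437] [ 0.9 -1.3 -0.3] [ 0.046 -0.999  0.002]
(600, 1080, 3) 0.7407407407407407
```

View pics/l7.png

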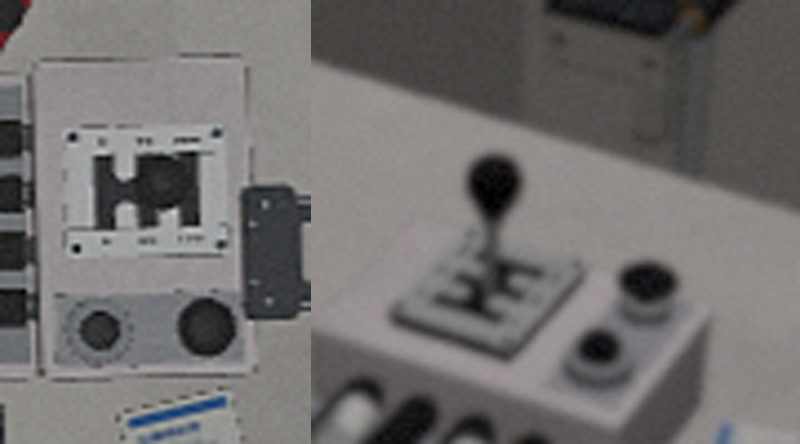

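```bash
python3 - <<'E'
from h import *
d=pickle.load(open("top7.pkl","rb"));s=pickle.load(open("scene7.pkl","rb"));k=800/1080*6
pt=np.array((290+167.5/k-.4,170+179.5/k-.4));ps=np.array((260+(494-311)/k-.4,120+186/k-.4))
print(fit(pt,d).x,fit(pt,d,ps,s).x)
c=cv2.resize(d["pixels"][190:240,300:355,::-1],None,fx=12,fy=12,interpolation=cv2.INTER_CUBIC);cv2.imwrite("pics/t7.png",cv2.convertScaleAbs(c,alpha=1.8))
for ab in((0,0),(0,-.05)):
  p=proj(d,knob(*ab));print(ab,(p-[300,190]+.5)*12)
E
```

```text
[ 0.01479178 -0.04031848] [ 0.00748989 -0.02928477]
(0, 0) [307.69661368 256.23535639]
(0, -0.05) [340.09228854 255.24526361]
```

View pics/t7.png

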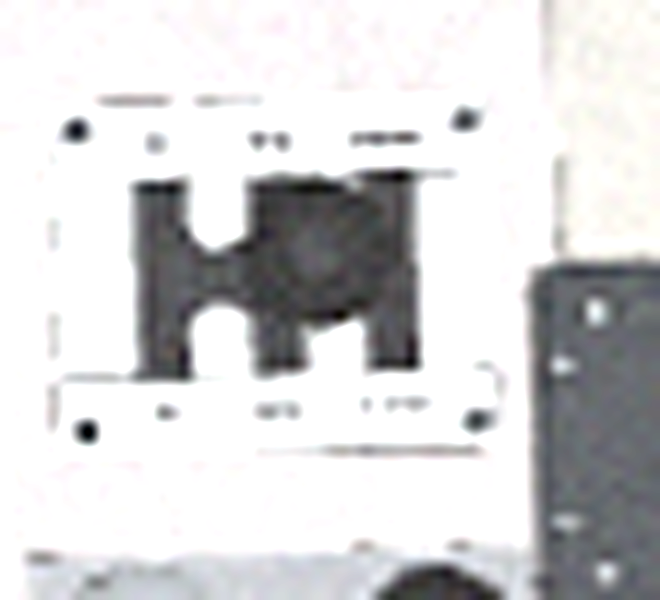

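{"method": "move_arm", "body": {"targets": [[0,40,20,0,0],[0,40,55,0,0],[0,40,84,0,0],[0,40,91,0,0],[0,40,94,0,0]]}}

```text
time: 6.05
eef_pos: [0.5969, 0.0044, 0.1434]
ee_rot: [1.168, 1.237, -1.167]
contact_force: [0.5, -1.1, -0.3]
finger_gap: 0.002
```

{"method": "move_arm", "body": {"targets": [[0,0,0,0,0],[0,0,0,0,0]]}}

```text
time: 6.22
eef_pos: [0.5968, -0.0003, 0.1436]
ee_rot: [1.171, 1.233, -1.172]
contact_force: [0.4, -0.9, -0.0]
finger_gap: 0.005
```

{"method": "move_arm", "body": {"targets": [[0,0,-20,0,0],[0,-35,-40,0,0],[0,-40,-60,0,0],[0,-40,-94,0,0],[0,-40,-94,0,0]]}}

```text
time: 6.63
eef_pos: [0.5556, -0.1018, 0.144]
ee_rot: [1.175, 1.226, -1.18]
contact_force: [0.0, -0.7, 0.5]
finger_gap: 0.002
```

```bash
python3 look.py 8;python3 - <<'E'
from h import *
d=pickle.load(open("top8.pkl","rb"))
c=cv2.resize(d["pixels"][190:240,300:355,::-1],None,fx=12,fy=12,interpolation=cv2.INTER_CUBIC);cv2.imwrite("pics/t8.png",cv2.convertScaleAbs(c,alpha=1.8))
E
```

```text
6.6333 [ 0.5556 -0.1018  0.144 ] [ 0.  -0.7  0.5] [ 0.042 -0.999  0.004]
(600, 1080, 3) 0.7407407407407407
```

View pics/t8.png

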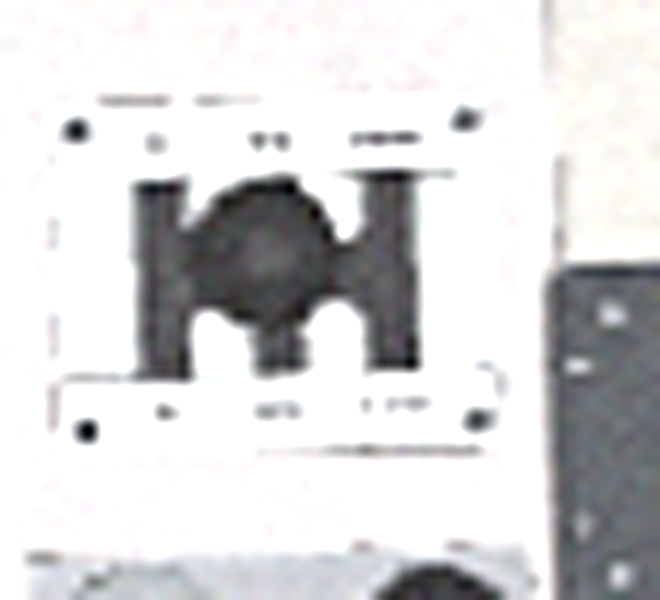

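The lever went a little past the middle column (b about +0.065), so I'll nudge it back slowly from the left.

{"method": "move_arm", "body": {"targets": [[0,-4,40,0,0],[0,-4,80,0,0],[0,-4,120,0,0],[0,-4,160,0,0],[0,0,192,0,0]]}}

```text
time: 7.15
eef_pos: [0.5561, 0.1026, 0.1437]
ee_rot: [1.17, 1.235, -1.169]
contact_force: [0.4, -0.0, -1.2]
finger_gap: 0.002
```

{"method": "move_arm", "body": {"targets": [[0,0,0,0,0],[0,20,0,0,0],[0,37,0,0,0],[0,37,-4,0,0],[0,37,-10,0,0]]}}

```text
time: 7.57
eef_pos: [0.5943, 0.0895, 0.1433]
ee_rot: [1.17, 1.234, -1.17]
contact_force: [0.5, 0.1, -0.8]
finger_gap: 0.003
```

{"method": "move_arm", "body": {"targets": [[0,0,-4,0,0],[0,0,-8,0,0],[0,0,-12,0,0],[0,0,-16,0,0],[0,0,-18,0,0]]}}

```text
time: 7.98
eef_pos: [0.5939, 0.0703, 0.1437]
ee_rot: [1.171, 1.233, -1.172]
contact_force: [-0.4, 1.7, 0.5]
finger_gap: 0.005
```

{"method": "move_arm", "body": {"targets": [[0,0,0,0,0],[0,0,-1,0,0],[0,0,-2,0,0],[0,0,-3,0,0],[0,0,-3,0,0]]}}

```text
time: 8.4
eef_pos: [0.5942, 0.0685, 0.1438]
ee_rot: [1.171, 1.234, -1.17]
contact_force: [-0.3, 2.5, 2.8]
finger_gap: 0.002
```

```bash
python3 look.py 9
```

```text
8.4 [0.5942 0.0685 0.1438] [-0.3  2.5  2.8] [ 0.052 -0.999 -0.   ]
(600, 1080, 3) 0.7407407407407407
```

View pics/l9.png

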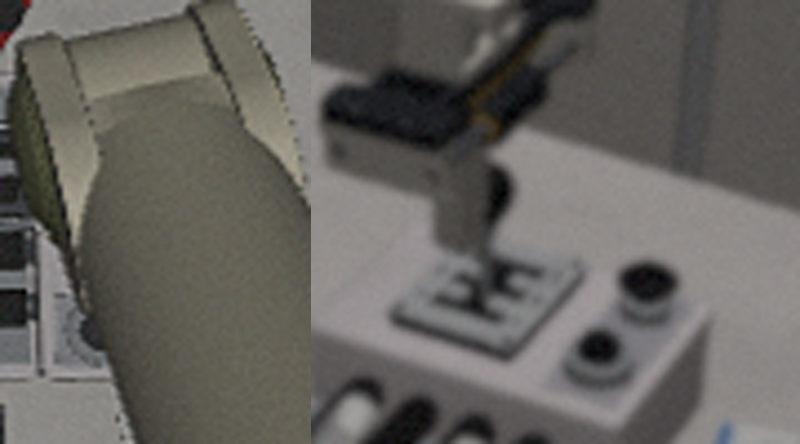

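{"method": "move_arm", "body": {"targets": [[0,0,-1,0,0],[0,0,-2,0,0],[0,0,-3,0,0],[0,0,-3,0,0]]}}

```text
time: 8.83
eef_pos: [0.5942, 0.0647, 0.1436]
ee_rot: [1.171, 1.233, -1.171]
contact_force: [-0.5, 2.7, 2.8]
finger_gap: 0.005
```

{"method": "move_arm", "body": {"targets": [[0,0,15,0,0],[0,-30,35,0,0],[0,-40,70,0,0],[0,-40,80,0,0],[0,-40,80,0,0]]}}

```text
time: 9.25
eef_pos: [0.5535, 0.1482, 0.1436]
ee_rot: [1.168, 1.236, -1.167]
contact_force: [1.0, -0.5, 0.9]
finger_gap: 0.002
```

```bash
python3 look.py 10
```

```text
9.25 [0.5535 0.1482 0.1436] [ 1.  -0.5  0.9] [ 0.056 -0.998 -0.001]
(600, 1080, 3) 0.7407407407407407
```

View pics/l10.png

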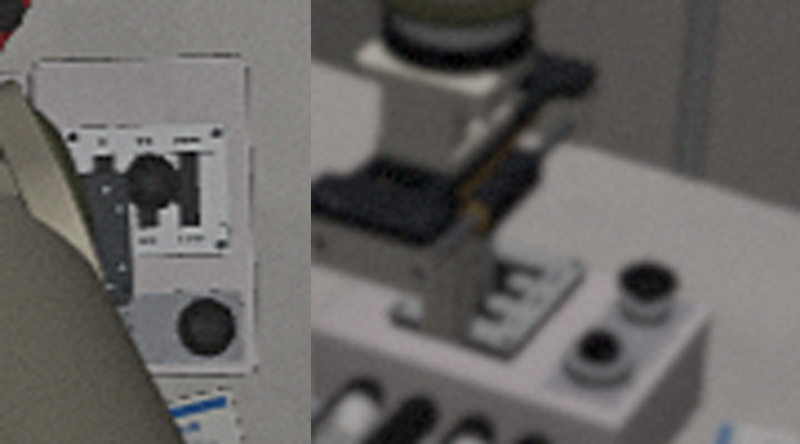

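{"method": "move_arm", "body": {"targets": [[0,0,-40,0,0],[0,0,-75,0,0],[0,0,-105,0,0],[0,0,-112,0,0],[0,0,-112,0,0]]}}

```text
time: 9.77
eef_pos: [0.5542, 0.0281, 0.1436]
ee_rot: [1.175, 1.229, -1.177]
contact_force: [-0.1, -0.2, 0.3]
finger_gap: 0.006
```

{"method": "move_arm", "body": {"targets": [[0,6,0,0,0],[0,12,0,0,0],[0,16,0,0,0],[0,20,0,0,0],[0,22,0,0,0]]}}

```text
time: 10.18
eef_pos: [0.5764, 0.0342, 0.1434]
ee_rot: [1.17, 1.235, -1.17]
contact_force: [-2.2, 0.8, 0.9]
finger_gap: 0.005
```

```bash
python3 look.py 11
```

```text
10.1833 [0.5764 0.0342 0.1434] [-2.2  0.8  0.9] [ 0.053 -0.999 -0.   ]
(600, 1080, 3) 0.7407407407407407
```

View pics/l11.png

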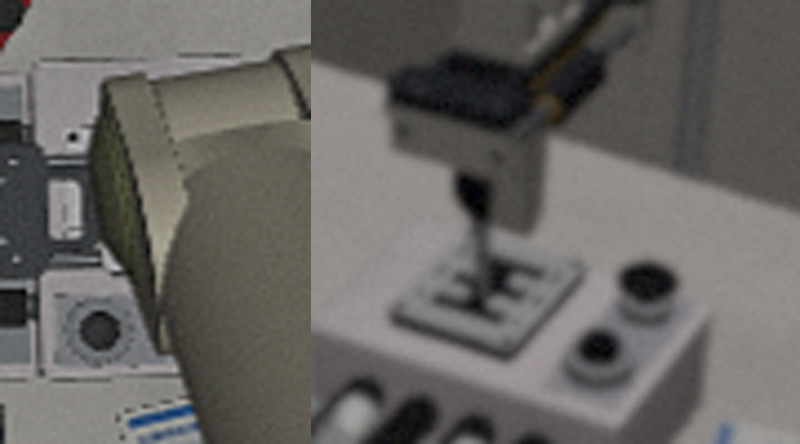

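Contact is made at about 2 N. I'll push on in small steps, drifting slightly right.

{"method": "move_arm", "body": {"targets": [[0,2,-1,0,0],[0,4,-2,0,0],[0,6,-2,0,0],[0,8,-2,0,0],[0,8,-2,0,0]]}}

```text
time: 10.7
eef_pos: [0.5845, 0.0313, 0.1436]
ee_rot: [1.171, 1.233, -1.171]
contact_force: [-2.1, 2.6, 1.2]
finger_gap: 0.008
```

{"method": "move_arm", "body": {"targets": [[0,3,0,0,0],[0,6,0,0,0],[0,9,0,0,0],[0,12,0,0,0],[0,12,0,0,0]]}}

```text
time: 11.12
eef_pos: [0.5969, 0.031, 0.1435]
ee_rot: [1.171, 1.233, -1.171]
contact_force: [-1.6, 1.6, -0.4]
finger_gap: 0.004
```

```bash
python3 look.py 12
```

```text
11.1167 [0.5969 0.031  0.1435] [-1.6  1.6 -0.4] [ 0.052 -0.999  0.   ]
(600, 1080, 3) 0.7407407407407407
```

View pics/l12.png

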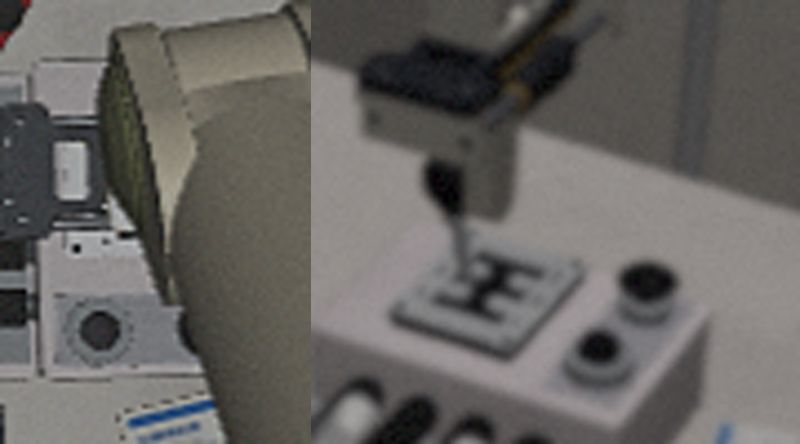

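The stem is well into the far slot of the middle column, at about (463,268). I'll continue until it stops.

{"method": "move_arm", "body": {"targets": [[0,3,0,0,0],[0,6,0,0,0],[0,9,0,0,0],[0,11,0,0,0],[0,11,0,0,0]]}}

```text
time: 11.63
eef_pos: [0.6069, 0.0309, 0.1433]
ee_rot: [1.17, 1.234, -1.172]
contact_force: [-3.5, 0.4, -0.6]
finger_gap: 0.007
```

{"method": "move_arm", "body": {"targets": [[0,1,0,0,0],[0,2,0,0,0],[0,2,0,0,0]]}}

```text
time: 11.88
eef_pos: [0.6077, 0.0309, 0.1432]
ee_rot: [1.169, 1.235, -1.173]
contact_force: [-6.1, -0.6, -0.1]
finger_gap: 0.005
```

{"method": "move_arm", "body": {"targets": [[0,1,0,0,0],[0,2,0,0,0],[0,2,0,0,0],[0,2,0,0,0]]}}

```text
time: 12.22
eef_pos: [0.6083, 0.0309, 0.1431]
ee_rot: [1.168, 1.237, -1.175]
contact_force: [-9.4, 0.7, 1.1]
finger_gap: 0.002
```

{"method": "move_arm", "body": {"targets": [[0,-10,0,0,0],[0,-30,0,0,0],[0,-55,0,0,0],[0,-55,-40,0,0],[0,-55,-80,0,0]]}}

```text
time: 12.63
eef_pos: [0.5564, -0.047, 0.1444]
ee_rot: [1.168, 1.234, -1.164]
contact_force: [1.4, -0.5, 0.1]
finger_gap: 0.004
```

{"method": "move_arm", "body": {"targets": [[0,0,-20,0,0],[0,0,-45,0,0],[0,0,-45,0,0]]}}

```text
time: 12.88
eef_pos: [0.5568, -0.0999, 0.1444]
ee_rot: [1.175, 1.226, -1.175]
contact_force: [0.3, -1.1, -0.0]
finger_gap: 0.006
```

```bash
python3 look.py 13;python3 - <<'E'
from h import *
d=pickle.load(open("top13.pkl","rb"))
c=cv2.resize(d["pixels"][180:230,300:355,::-1],None,fx=12,fy=12,interpolation=cv2.INTER_CUBIC);cv2.imwrite("pics/t13.png",cv2.convertScaleAbs(c,alpha=1.8))
for ab in((.2,0),(.265,0),(.265,.03)):
  p=proj(d,knob(*ab));print(ab,(p-[300,180]+.5)*12)
E
```

```text
12.8833 [ 0.5568 -0.0999  0.1444] [ 0.3 -1.1 -0. ] [ 0.045 -0.999  0.003]
(600, 1080, 3) 0.7407407407407407
(0.2, 0) [301.33821521 248.93294445]
(0.265, 0) [298.75006088 209.20193572]
(0.265, 0.03) [280.02687045 209.83675519]
```

View pics/l13.png

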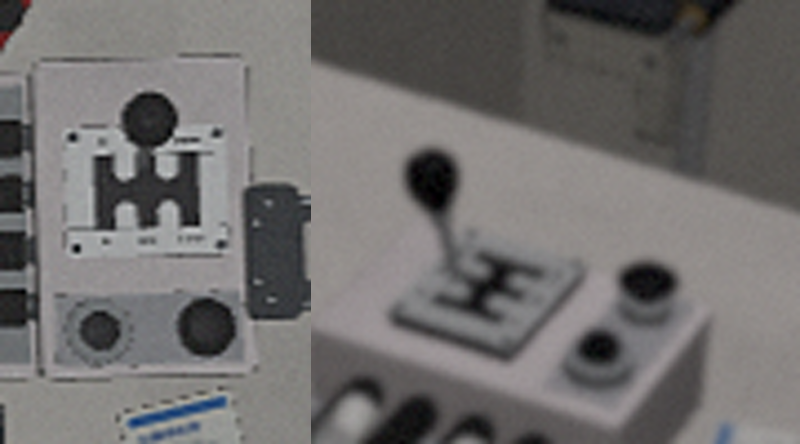

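View pics/t13.png

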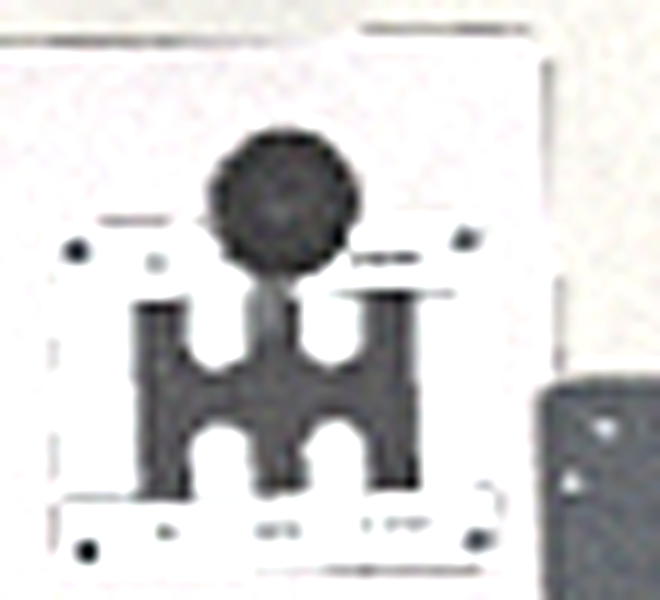

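The knob at (285,203) in the zoom gives a ≈ 0.27 and b ≈ 0.02: fully home in the middle far slot. Next is the start button.

{"method": "move_arm", "body": {"targets": [[0,0,0,30,0],[0,-15,35,30,0],[0,-30,75,30,0],[0,-46,115,30,0],[0,-47,152,30,0]]}}

```text
time: 13.4
eef_pos: [0.5065, 0.0604, 0.174]
ee_rot: [1.171, 1.234, -1.17]
contact_force: [0.3, -0.1, 0.3]
finger_gap: -0.0
```

{"method": "move_arm", "body": {"targets": [[0,0,0,-15,0],[0,0,0,-30,0],[0,0,0,-45,0],[0,0,0,-55,0],[0,0,0,-55,0]]}}

```text
time: 13.82
eef_pos: [0.5083, 0.0592, 0.1172]
ee_rot: [1.169, 1.236, -1.171]
contact_force: [-0.7, -0.1, -0.5]
finger_gap: 0.009
```

```bash
python3 look.py 14
```

```text
13.8167 [0.5083 0.0592 0.1172] [-0.7 -0.1 -0.5] [ 0.054 -0.999 -0.   ]
(600, 1080, 3) 0.7407407407407407
```

View pics/l14.png

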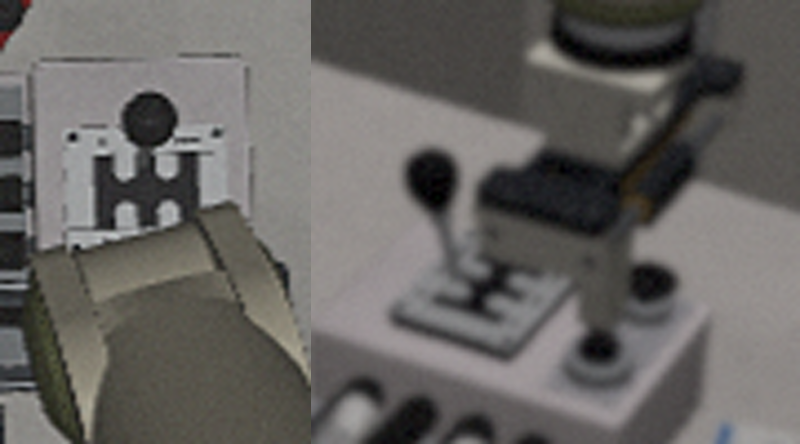

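The fingertip is just above the start button, which is at (600,345), and clear of the stop button. I'll press down.

{"method": "move_arm", "body": {"targets": [[0,1,0,-4,0],[0,1,0,-8,0],[0,1,0,-11,0],[0,1,0,-13,0],[0,1,0,-13,0]]}}

```text
time: 14.33
eef_pos: [0.5105, 0.0581, 0.1055]
ee_rot: [1.171, 1.233, -1.171]
contact_force: [0.4, -0.5, 2.2]
finger_gap: 0.004
```

{"method": "move_arm", "body": {"targets": [[0,0,0,-2,0],[0,0,0,-3,0],[0,0,0,-4,0],[0,0,0,-4,0]]}}

```text
time: 14.67
eef_pos: [0.5105, 0.058, 0.1018]
ee_rot: [1.171, 1.233, -1.171]
contact_force: [0.5, -0.3, 5.2]
finger_gap: 0.01
```

{"method": "move_arm", "body": {"targets": [[0,0,0,-1,0],[0,0,0,-2,0],[0,0,0,-3,0],[0,0,0,-3,0],[0,0,0,-3,0]]}}

```text
time: 15.08
eef_pos: [0.5106, 0.058, 0.1012]
ee_rot: [1.172, 1.231, -1.169]
contact_force: [-7.6, -0.3, 40.0]
finger_gap: 0.008
```

There is a hard stop at 101 mm, about 6 mm below the button's rest height, so it is fully down. Now I'll release and retreat.

{"method": "move_arm", "body": {"targets": [[0,0,0,4,0],[0,0,0,10,0],[0,0,0,25,0],[0,0,0,60,0],[0,0,0,100,0]]}}

```text
time: 15.5
eef_pos: [0.5083, 0.0579, 0.198]
ee_rot: [1.167, 1.237, -1.175]
contact_force: [0.5, 0.5, 0.1]
finger_gap: 0.009
```

{"method": "move_arm", "body": {"targets": [[0,0,-40,15,0],[0,0,-80,15,0],[0,0,-120,15,0],[0,0,-160,15,0],[0,0,-200,15,0]]}}

```text
time: 15.92
eef_pos: [0.5094, -0.1435, 0.2137]
ee_rot: [1.171, 1.234, -1.171]
contact_force: [0.7, 1.0, 0.3]
finger_gap: -0.0
```

{"method": "move_arm", "body": {"targets": [[0,0,-20,0,0],[0,0,-20,0,0],[0,0,-20,0,0]]}}

```text
time: 16.17
eef_pos: [0.5094, -0.1629, 0.2132]
ee_rot: [1.173, 1.233, -1.174]
contact_force: [0.1, 0.2, -1.3]
finger_gap: 0.001
```

```bash
python3 look.py 15; python3 - <<'E'
from h import *
d=pickle.load(open("top15.pkl","rb"));s=pickle.load(open("scene15.pkl","rb"))
a=cv2.resize(d["pixels"][150:290,200:360,::-1],None,fx=2.5,fy=2.5,interpolation=cv2.INTER_CUBIC);b=cv2.resize(s["pixels"][140:290,200:360,::-1],(400,350),interpolation=cv2.INTER_CUBIC)
cv2.imwrite("pics/f15.png",np.hstack([a,b]))
E
```

```text
16.1667 [ 0.5094 -0.1629  0.2132] [ 0.1  0.2 -1.3] [ 0.049 -0.999 -0.   ]
(600, 1080, 3) 0.7407407407407407
```

View pics/l15.png

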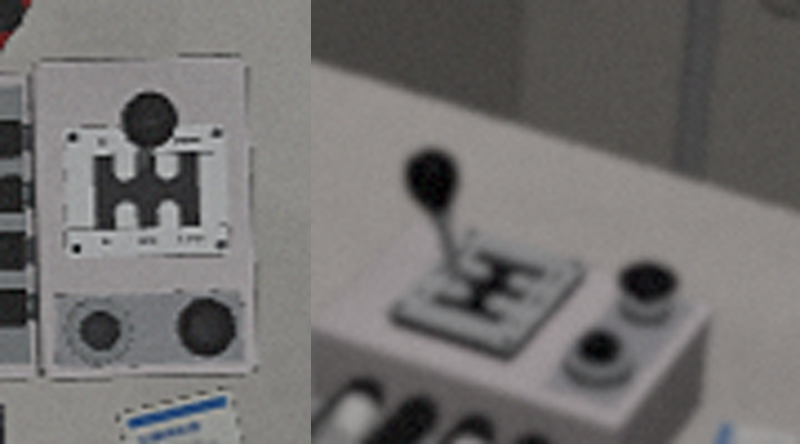

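View pics/f15.png

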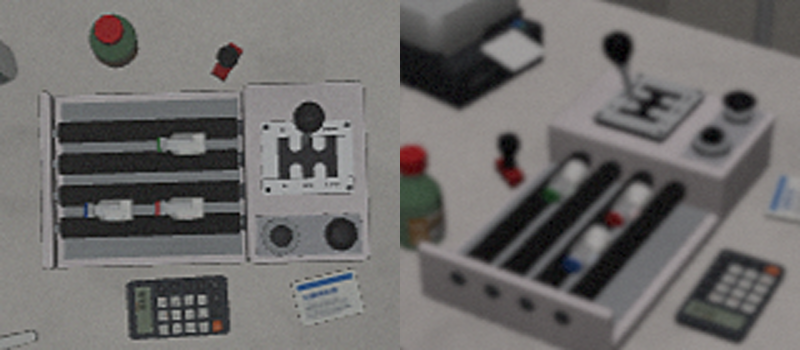

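The knob is home in the middle far slot, the buttons are up, and the vials and other things look undisturbed. I'm handing the job in.

```bash
python3 -c "
from cell import robot
print(robot.finish_job())"
```

```text
the job is handed in; nothing more can be done
None
```

The lever is fully home in the far slot of the middle column, and after that I pressed the start button fully down and let it come up. I handed the job in at about 16 s of the 61 s allowed.

- **Lever:** I pushed it with shut fingertips into the cross channel, across to the middle column, then forward to its stop. It overshot the middle column sideways by about 9 mm at the knob, so I nudged it back from the left before pushing forward. The force at the stop was about 9 N. The pictures put it at about 0.27 rad fore and 0.02 rad sideways, within the slot's play.
- **Start button:** I pressed it to a hard stop 6.3 mm below its stated rest height, then let go. The wrist force peaked at 40 N at the bottom, right at the figure set for the arm and gripper body. That was the fingertip pressing, but harder than needed.
- **Last pictures:** They show the lever still home, both buttons up, and the vials, calculator, gauze, stamp and bottle where they were. The robot is clear of everything. I did not check the cup and ampoule in the last pictures, but the arm never went near them.

The one disagreement was that the scene camera alone read the lever angles 0.05 to 0.07 rad off, so I relied on the top view for them.

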